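Set the corn spit in the grill's saddles and hold the dial at light

TASK

Lift the loaded corn spit from the chopping board and lower it gently into the two V-notches of the table-top gas grill, handle on the side away from the gas dial, so that each grooved bushing straddles its notch plate and the spit sits level, and let it go. Then, with the spit in place, turn the gas dial anticlockwise from off past its two click positions (low, high) right round to the third, sprung lighting position at the end of its travel, and hold it there: finish still holding the dial, because it springs back if released. Leave the kettle, plate and mugs where they are.

Things in the scene. Friction and masses are not known exactly. Their poses are not given: they have to be found in the camera images.
- grill: table-top gas spit grill, grey steel, not movable. Origin on the counter (z = 0) under the centre of its open fire trough; x points away from the robot, y to the left along the trough (turned up to 9 degrees). Trough 140 mm (x) by 312 mm (y), rim 87 mm high, burner tubes inside at most 51 mm high. On the right (-y) the gas compartment: x -85 to +115, y -165 to -295, top 85 mm high, dial on it
- saddle_left (a point): where the axis of a seated bushing lies in the left (+y) V-notch, at mid-thickness of its plate, 125 mm above the counter; axes as the grill's. The saddle plate is upright, 6 mm thick (along y), 66 mm wide, top edge 137 mm above the counter, with a 90-degree V-notch, mouth 42 mm wide
- saddle_right (a point): the same for the right (-y) V-notch, next to the gas compartment, 300 mm from the left one
- spit: loaded spit, about 0.55 kg: 10 mm steel rod with two half cobs of corn (40 mm thick, 37 to 130 mm either side of the middle), a grooved bushing 150 mm either side of the middle and a square wooden handle (24 mm, 185 to 280 mm at +y); point at -197 mm. Origin on the rod's axis midway between the bushings; y along the rod to the handle, mostly to the left; it may be rolled about y
- spit_mid (a point): same point as the spit's origin: middle of the 73 mm of bare rod between the cobs, where it is gripped from above; it balances within 12 mm of here, a little to the handle side. At the start the spit lies on its cobs on the board, rod axis 20 mm above the board and 32 mm above the counter
- spit_left (a point): middle of the groove of the bushing next to the handle, on the rod's axis. Bushing: a 14 mm journal, 16 mm long, between two flanges 26 mm in diameter and 5 mm thick; the saddle plate goes into the groove
- spit_right (a point): the same for the bushing at the pointed end, 300 mm from the other
- board: wooden chopping board, 130 x 300 x 12 mm, long side along its y, not movable, on the counter between the robot and the grill; origin under its centre
- dial (a joint): angle of the gas dial on its upright axis, rad, growing anticlockwise seen from above: 0 off (as found), clicks at about 0.41 (low) and 0.81 (high), where it stays by itself; third, lighting position 1.26 with the end stop at 1.28. From about 0.95 on a spring (up to 0.2 N m) turns it back to 0.81 if let go; the clicks take about 0.07 N m
- dial_grip (a point): centre of the top of the dial's bar grip, on its axis, 120 mm above the counter. Black dial: skirt 46 mm across, 8 mm high, on the compartment top; on it a bar grip 44 mm long, 13 mm thick, 26 mm tall. Axes turn with the dial: x along the bar (at off along the grill's x, white pointer line to the robot), z up. Saddle plate 79 mm to its left; a 5 mm high latch 57 mm beyond, else bare top
- kettle: black plastic electric kettle, 156 mm in diameter and 210 mm high, handle 130 mm out on its -y side; origin under its centre. Bystander
- plate: white enamel plate, 190 mm in diameter and 22 mm high; origin under its centre. Bystander
- mug1: speckled ceramic mug, 82 mm in diameter, 92 mm high, handle on its +y side; origin under its centre. Bystander
- mug2: the other speckled mug, the same size. Bystander

How it is judged:
On the way, in this order (a step that is already met when the one before it is completed fails the run):
1. the spit sits in both V-notches, level and let go, with the dial still at off (x of spit_left in the frame of saddle_left between -0.004 and 0.004 m and y of spit_left in the frame of saddle_left between -0.0075 and 0.0075 m and z of spit_left in the frame of saddle_left between -0.003 and 0.003 m and x of spit_right in the frame of saddle_right between -0.004 and 0.004 m and y of spit_right in the frame of saddle_right between -0.0075 and 0.0075 m and z of spit_right in the frame of saddle_right between -0.003 and 0.003 m and contact force between the fingers and spit below 0.3 N and linear speed of spit below 0.03 m/s and value of joint dial below 0.2 rad), for 0.2 s.
2. the dial is held at the third, lighting position with the spit in its notches (x of spit_left in the frame of saddle_left between -0.004 and 0.004 m and y of spit_left in the frame of saddle_left between -0.0075 and 0.0075 m and z of spit_left in the frame of saddle_left between -0.003 and 0.003 m and x of spit_right in the frame of saddle_right between -0.004 and 0.004 m and y of spit_right in the frame of saddle_right between -0.0075 and 0.0075 m and z of spit_right in the frame of saddle_right between -0.003 and 0.003 m and value of joint dial above 1.18 rad and contact force between the fingers and grill above 1 N), for 0.3 s.
At the end, for the whole second after the job is handed in: The spit rests in both saddles, each bushing's centre within 4 mm across, 7.5 mm along and 3 mm in height of its seat, still and not touched by the fingers; the dial is beyond 1.18 rad (third position) and the fingers bear on it with more than 1 N (all of step 2 and contact force between the fingers and spit below 0.3 N and linear speed of spit below 0.03 m/s); the arm keeps its last pose, push and grip.
It fails at once if the kettle is moved by more than 20 mm (distance of kettle from where it was at the start of the episode above 0.02 m).
It fails at once if the plate is moved by more than 20 mm (distance of plate from where it was at the start of the episode above 0.02 m).
It fails at once if the first mug is moved by more than 20 mm (distance of mug1 from where it was at the start of the episode above 0.02 m).
It fails at once if the second mug is moved by more than 20 mm (distance of mug2 from where it was at the start of the episode above 0.02 m).
It fails at once if the spit is dropped: it moves faster than 0.4 m/s with no finger on it (contact force between the fingers and spit below 0.05 N and linear speed of spit above 0.4 m/s).
It also fails if it takes over 56 s, if anything falls off the work surface, if the arm or the gripper's body presses on something with over 40 N, if the wrist force passes 120 N, or if a joint passes its speed limit or range.

ROBOT

A 6-joint arm with a two-finger parallel gripper is mounted at the origin on the work surface. World frame = base frame: x ahead of the robot, y to its left, z up, the work surface at z = 0. Lengths are in m, angles in rad, forces in N, time in s.
With the tool pointing down it reaches from about 0.35 to 0.975 m from the base axis. Payload 4.9 kg.
Tool frame: the origin (TCP) lies on the centre line of the jaws, within the pads' length; the fingertips stand ahead of it and the grasp point (between the pads) is the TCP (manip.tip_extent is the z of the fingertips in the tool frame, in m); z points along the fingers, y is the line along which they close (so a half turn about z gives the same grasp; the last joint's range is limited). The gripper opens to 85 mm and grips with 20 to 120 N. Pads are 22 mm wide; open, the fingers measure 114 mm over their backs; the gripper's body (76 mm by 85 mm) begins 54 mm behind the grasp point. The pads swing forward as they close: fully open they stand 13 mm farther back than shut.
Start: joints at [1.003, 0.053, 1.613, -0, 1.476, -0.119], TCP at [0.271, 0.563, 0.25] pointing down, gripper open.
Joint ranges: [-3.01, 3.01], [-1.01, 2.22], [0.06, 2.58], [-1.02, 4.17], [0.09, 2.62], [-3.14, 3.14]. Speed limits (rad/s): [2.57, 2.57, 3.14, 3.14, 3.14, 3.14].

INTERFACE

Orientations are given as a unit quaternion [w, x, y, z].
In Python, from plant import manip gives the robot as it stands. The module is installed in compiled form; this text tells all that it offers.
- The arm moves only by the shell command python3 -m crank FILE, which reads ROWS from the file FILE. ROWS is a JSON list of rows, 1 to 5 of them, each an object with the fields finger_gap (the opening from 0.0 (shut) to 1.0 (fully open)), xyz (a list: dx, dy, dz in normalised numbers (1 is 0.3 m)), turn_vec (a list: a rotation vector rx, ry, rz in fractions of the full range, 1 being 4 rad); a field left out counts as zero (the opening has to be given); each row shifts and turns the commanded pose from where the row before left it, along the tool's axes as they then stand; what a row does not reach is not made up. A row lasts 1/8 s, in which the tool goes at most 0.0625 m and 0.188 rad, less where a joint would pass 70% of its speed; a pose out of reach is approached as far as the arm can. The fingers move at their own pace and stop on an object; the grip force is fixed at half the most. Time passes only in rows, so rows that do not move let the fingers close. It prints the time, the measured TCP pose, the force, the opening and the grip force at its end. Input that does not fit is refused with a message, and nothing moves.
- manip.state(): the state, without advancing time (a new reading comes with each control period).
- manip.grab_frame(name): name is "side" or "top" or "wrist"; returns (picture, depth): 400x640x3 uint8, red, green, blue; 400x640 float32, m along the optical axis (not along the pixel's ray), 0 where there is no reading.
- manip.camera_params(name): a dict with "intrinsics" (3x3 intrinsics, pixels), "xyz" and "orientation" of the camera in the world. Camera axes: x right, y down, z forward; pixel columns grow to the right and rows downward; lengths in m; the calibration is good to about 2 mm. A picture is of the moment at which its call begins: read the wrist's pose just before it. camera_params takes no time and is no camera call; for the wrist camera it gives the pose at the moment of the call.
- manip.job_done(): hands the job in; it is judged then, once.
Trained networks look in the newest picture that a camera, given by its name, has taken for a name from the list of things; names that differ only in an ending like _2 or _b are one class to them, and where a whole thing is asked for, a point or a joint stands for the part that bears it (a point fixed in the world has none). Each returns a list of dicts, best first, with "conf" (0 to 1); they miss things now and then, are a little off and sometimes report something else, mostly with a low value. They report only what shows in the picture. A call takes as long as a camera call.
- manip.look_for(camera, query): "extent" ([left, top, right, bottom] in pixels, round what is visible of it).
- manip.outline_of(camera, query): "region" (400x640 bool, what is visible of it) and "extent" ([left, top, right, bottom] in pixels, round what is visible of it).
- manip.mark_of(camera, query): "centre" ([row, column] in pixels: a listed point, or the origin of a listed thing).
The state is a dict: "time": time; "joint_pos": joint angles; "joint_vel": joint speeds; "joint_efforts": joint torques, N m; "tool_pos": TCP position; "tool_rot": TCP orientation; "contact_force": force on the tool from outside, world axes, zero at the start; "ft_torque": the same for the moment, N m; "gripper_width": opening from 0.0 (shut) to 1.0 (fully open); "grasp_force": force on a finger pad.
Only numpy, scipy, OpenCV 4.12 (cv2) and the standard library are available. Lean on these libraries where they do the work, as an engineer would, in place of code of your own. Each camera call takes 0.05 s, during which the arm holds its last target. There are 200 camera calls.

## Working session

There is one attempt and no reset: what is moved stays moved. The work goes in short steps, Python scripts to look and compute and a shell command to move; the robot and the scene stay as the last step left them, time stands still between calls to the robot, and variables do not carry over. Pictures are saved under pics/ and viewed, at most 10 in all, crops included, and the job is handed in when it is done.

```bash
mkdir -p pics; cat > h.py <<'E'
import numpy as np, cv2
from scipy.spatial.transform import Rotation as R
from plant import manip
def q2R(q): return R.from_quat([q[1],q[2],q[3],q[0]]).as_matrix()
def cam(n):
    p=manip.camera_params(n); return np.array(p["intrinsics"]),np.array(p["xyz"]),q2R(p["orientation"])
def ray(c,rc):
    K,t,M=c; d=M@np.linalg.solve(K,[rc[1],rc[0],1.]); return t,d
def at_z(c,rc,z):
    t,d=ray(c,rc); return t+d*(z-t[2])/d[2]
def at_d(c,rc,D):
    t,d=ray(c,rc); v=D[int(round(rc[0])),int(round(rc[1]))]; return t+d*v
def tri(obs):
    A=np.zeros((3,3));b=np.zeros(3)
    for t,d in obs:
        d=d/np.linalg.norm(d);P=np.eye(3)-np.outer(d,d);A+=P;b+=P@t
    return np.linalg.solve(A,b)
def proj(c,X):
    K,t,M=c; p=K@(M.T@(np.array(X)-t)); return p[:2]/p[2]
def state():
    s=manip.state(); return s
E
cat > a.py <<'E'
from h import *
np.set_printoptions(precision=4,suppress=True)
print(manip.tip_extent, manip.state())
obs={}
for n in ["side","top"]:
    c=cam(n); im,D=manip.grab_frame(n); cv2.imwrite(f"pics/{n}0.png",im[:,:,::-1]); print(n,c[1],c[2][:,2])
    for q in ["spit_mid","spit_left","spit_right","saddle_left","saddle_right","dial_grip","grill","board"]:
        r=manip.mark_of(n,q)[:2]
        for x in r: print(q,round(x["conf"],2),np.round(x["centre"],1),at_d(c,x["centre"],D))
        if r: obs.setdefault(q,[]).append(ray(c,r[0]["centre"]))
for q in obs:
    if len(obs[q])>1: print("tri",q,tri(obs[q]))
E
python3 a.py
```

```text
0.019 {'time': 0.0, 'joint_pos': array([ 1.0029,  0.0533,  1.6143, -0.    ,  1.476 , -0.119 ]), 'joint_vel': array([-0.0011, -0.0013,  0.0004, -0.001 ,  0.0005, -0.0002]), 'joint_efforts': array([  0.0008, -39.3669, -37.0182,  -0.    ,   0.0069,   0.    ]), 'tool_pos': array([0.2709, 0.5626, 0.2491]), 'tool_rot': array([-0.0003,  0.2226,  0.9749, -0.001 ]), 'contact_force': array([-0.0576,  0.3442, -0.3223]), 'ft_torque': array([-0.0042,  0.0103, -0.0844]), 'grasp_force': 0.0, 'gripper_width': 1.0016391414699732}
side [ 0.1119 -1.1713  1.421 ] [ 0.2166  0.6558 -0.7232]
spit_mid 0.81 [215.4 314.5] [0.485  0.0449 0.0144]
spit_left 0.93 [189.3 304.2] [0.4804 0.1614 0.0417]
spit_right 0.91 [248.5 323.1] [ 0.4589 -0.1373  0.0464]
saddle_left 0.77 [165.  350.8] [0.6643 0.1568 0.1201]
saddle_left 0.62 [223.2 372.3] [ 0.6315 -0.1422  0.1231]
saddle_right 0.78 [225.9 374. ] [ 0.6374 -0.1455  0.1107]
dial_grip 0.6 [242.9 372.3] [ 0.5994 -0.2222  0.1237]
board 0.69 [220.7 312.3] [0.4645 0.0058 0.0338]
top [0.4651 0.0096 1.2019] [ 0.0577  0.0066 -0.9983]
spit_mid 0.67 [218.3 311.9] [0.4671 0.0224 0.0362]
spit_left 0.8 [212.  261.2] [0.4866 0.177  0.0351]
spit_right 0.69 [224.9 360.9] [ 0.4462 -0.131  -0.0042]
saddle_left 0.92 [152.3 262.9] [ 0.6768  0.178  -0.0021]
saddle_right 0.94 [158.9 371.5] [ 0.6464 -0.1586  0.05  ]
dial_grip 0.66 [173.2 399.4] [ 0.5943 -0.2272  0.1196]
grill 0.92 [160.8 318.6] [0.6456 0.0014 0.0206]
grill 0.16 [178.8 166.6] [0.5781 0.4275 0.1389]
board 0.77 [217.7 306.6] [0.469  0.039  0.0161]
tri spit_mid [0.4721 0.0208 0.0441]
tri spit_left [0.4861 0.1789 0.0233]
tri spit_right [ 0.454  -0.1284  0.0374]
tri saddle_left [0.6604 0.1601 0.1176]
tri saddle_right [ 0.6359 -0.149   0.1152]
tri dial_grip [ 0.5952 -0.2257  0.129 ]
tri board [ 0.4716  0.0387 -0.0041]
```

View pics/top0.png

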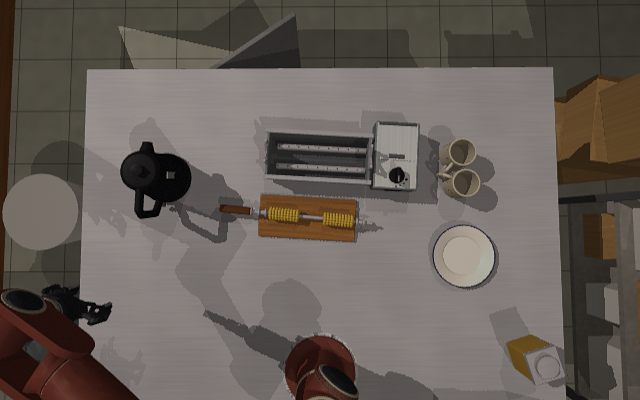

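View pics/side0.png

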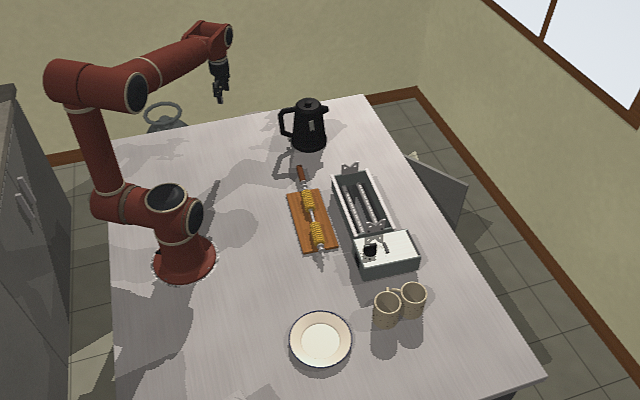

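The top view has the spit on the board (handle at 219,209, point at 383,228), the grill trough right of centre at 265–372 and the dial at (398,175). The side view agrees. Next I move the wrist camera above the spit.

The rows are not in the units I measure in: shifts go in shares of 0.3 m and turns go in shares of 4 rad. I convert before sending: -0.0415 m / 0.3 = -0.1383, -0.04 m / 0.3 = -0.1333.

```bash
echo '[{"finger_gap":1, "xyz":[-0.1383, -0.1333, 0]}, {"finger_gap":1, "xyz":[-0.1383, -0.1333, 0]}, {"finger_gap":1, "xyz":[-0.1383, -0.1333, 0]}, {"finger_gap":1, "xyz":[-0.1383, -0.1333, 0]}, {"finger_gap":1, "xyz":[-0.1383, -0.1333, 0]}]' > path.dat && python3 -m crank path.dat
echo '[{"finger_gap":1, "xyz":[-0.1383, -0.1333, 0]}, {"finger_gap":1, "xyz":[-0.1383, -0.1333, 0]}, {"finger_gap":1, "xyz":[-0.1383, -0.1333, 0]}, {"finger_gap":1, "xyz":[-0.1383, -0.1333, 0]}, {"finger_gap":1, "xyz":[-0.1383, -0.1333, 0]}]' > path.dat && python3 -m crank path.dat
echo '[{"finger_gap":1, "turn_vec":[0, 0, 0.0435]}, {"finger_gap":1, "turn_vec":[0, 0, 0.0435]}, {"finger_gap":1, "turn_vec":[0, 0, 0.0435]}, {"finger_gap":1, "turn_vec":[0, 0, 0.0435]}, {"finger_gap":1, "turn_vec":[0, 0, 0.0435]}]' > path.dat && python3 -m crank path.dat
echo '[{"finger_gap":1, "turn_vec":[0, 0, 0.0435]}, {"finger_gap":1, "turn_vec":[0, 0, 0.0435]}, {"finger_gap":1}]' > path.dat && python3 -m crank path.dat
cat > w.py <<'E'
from h import *
import sys,pickle
np.set_printoptions(precision=4,suppress=True)
s=manip.state(); print(s["time"],s["tool_pos"],"\n",q2R(s["tool_rot"]))
c=cam("wrist"); im,D=manip.grab_frame("wrist"); cv2.imwrite(f"pics/{sys.argv[1]}.png",im[:,:,::-1]); print(c[1],c[2][:,2])
out={}
for q in sys.argv[2:]:
    for x in manip.mark_of("wrist",q)[:2]:
        print(q,round(x["conf"],2),np.round(x["centre"],1),at_d(c,x["centre"],D)); out.setdefault(q,[]).append(x["centre"])
pickle.dump((c,im,D,out),open(sys.argv[1]+".pkl","wb"))
E
python3 w.py w1 spit_mid spit_left spit_right saddle_left saddle_right dial_grip
```

```text
time: 1.52
tool_pos: [0.3717, 0.2912, 0.2506]
tool_rot: [0.0, 0.222, 0.975, 0.0]
contact_force: [1.2, -0.6, 0.8]
gripper_width: 1.003
grasp_force: 0.0
time: 2.15
tool_pos: [0.4719, 0.0208, 0.2507]
tool_rot: [0.001, 0.223, 0.975, 0.0]
contact_force: [0.5, 0.5, 0.2]
gripper_width: 0.998
grasp_force: 0.0
time: 2.78
tool_pos: [0.4715, 0.0226, 0.2504]
tool_rot: [0.0, 0.615, 0.789, 0.0]
contact_force: [-0.7, -0.0, -0.1]
gripper_width: 1.0
grasp_force: 0.0
time: 3.15
tool_pos: [0.4715, 0.0226, 0.2504]
tool_rot: [0.0, 0.74, 0.673, 0.0]
contact_force: [-0.9, -0.0, 0.7]
gripper_width: 0.996
grasp_force: 0.0
3.15 [0.4715 0.0226 0.2504] 
 [[ 0.0938  0.9956  0.0002]
 [ 0.9956 -0.0938 -0.    ]
 [-0.      0.0002 -1.    ]]
[0.4796 0.1066 0.3743] [-0.0306 -0.326  -0.9449]
spit_mid 0.67 [166.1 314.5] [0.469  0.0257 0.0368]
spit_right 0.62 [295.9 314. ] [ 0.454  -0.1231  0.0392]
saddle_left 0.64 [161.2 314.9] [0.4699 0.0307 0.037 ]
saddle_right 0.83 [354.5 518.3] [0.5321 0.0235 0.2913]
```

View pics/w1.png

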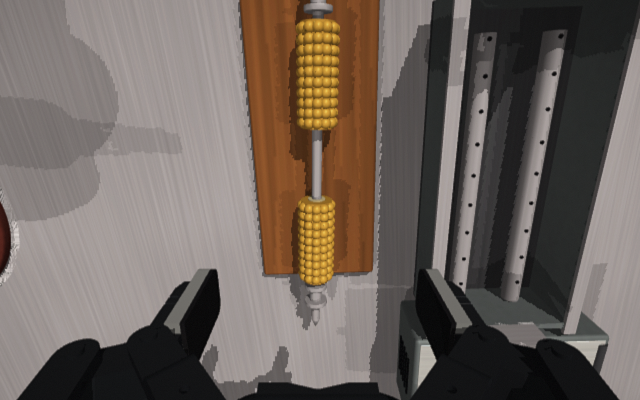

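The wrist view has the rod running vertically at column 316, with bare rod at rows 131–197 and the pointed-end bushing near row 297. The reported "saddle" marks are false, since no saddle is in view. I'll look over both saddles and the dial next.

Converted, 0.043 m / 0.3 = 0.1433, 0.019 m / 0.3 = 0.0633.

```bash

echo '[{"finger_gap":1, "xyz":[0.0633, 0.1433, -0.0417]}, {"finger_gap":1, "xyz":[0.0633, 0.1433, -0.0417]}, {"finger_gap":1, "xyz":[0.0633, 0.1433, -0.0417]}, {"finger_gap":1, "xyz":[0.0633, 0.1433, -0.0417]}, {"finger_gap":1}]' > path.dat && python3 -m crank path.dat | head -2
python3 w.py w2 saddle_left spit_left spit_mid
echo '[{"finger_gap":1, "xyz":[-0.2, 0, 0]}, {"finger_gap":1, "xyz":[-0.2, 0, 0]}, {"finger_gap":1, "xyz":[-0.2, 0, 0]}, {"finger_gap":1, "xyz":[-0.2, 0, 0]}, {"finger_gap":1}]' > path.dat && python3 -m crank path.dat | head -2
python3 w.py w3 saddle_right spit_right dial_grip
python3 - <<'E'
import cv2,numpy as np
a=[cv2.resize(cv2.imread(f"pics/w{i}.png"),(400,250)) for i in (2,3)]
cv2.imwrite("pics/w23.png",np.hstack(a))
E
```

```text
time: 4.12
tool_pos: [0.6521, 0.0825, 0.2999]
4.125 [0.6521 0.0825 0.2999] 
 [[ 0.0943  0.9955 -0.    ]
 [ 0.9955 -0.0943  0.0001]
 [ 0.0001 -0.     -1.    ]]
[0.6603 0.1664 0.4238] [-0.031  -0.3259 -0.9449]
saddle_left 0.61 [ 94.4 316.9] [0.6586 0.1546 0.1161]
spit_left 0.58 [ 89.  156.9] [0.4902 0.173  0.0382]
spit_left 0.58 [ 93.4 321.6] [0.6627 0.1551 0.1183]
spit_mid 0.81 [218.1 170.4] [0.4691 0.0263 0.0362]
time: 4.95
tool_pos: [0.6251, -0.1609, 0.3003]
4.95 [ 0.6251 -0.1609  0.3003] 
 [[ 0.1019  0.9948 -0.0003]
 [ 0.9948 -0.1019 -0.0007]
 [-0.0007 -0.0002 -1.    ]]
[ 0.6339 -0.077   0.4241] [-0.0337 -0.3264 -0.9446]
saddle_right 0.74 [160.3 333.7] [ 0.6413 -0.1475  0.1156]
spit_right 0.57 [140.6 164.7] [ 0.458  -0.1238  0.0374]
dial_grip 0.81 [242.5 290.9] [ 0.5931 -0.2225  0.1211]
```

View pics/w23.png

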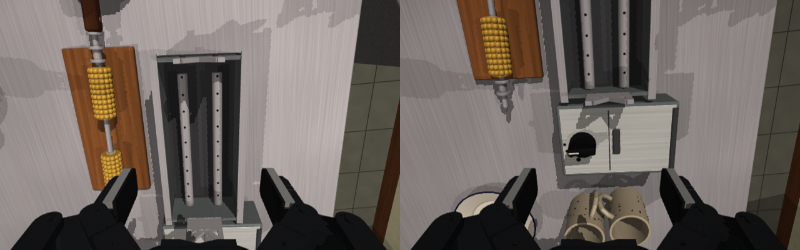

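The left half holds saddle_left at the top of the trough (full-size pixel about 94,317). The right half holds saddle_right next to the gas compartment (160,334) and the dial (242,291). I'll refine these with the depth clouds.

```bash
cat > pc.py <<'E'
from h import *
import pickle
np.set_printoptions(precision=4,suppress=True)
def cloud(n):
    c,im,D,o=pickle.load(open(n+".pkl","rb"));K,t,M=c
    v,u=np.mgrid[:400,:640]; P=np.stack([(u-K[0,2])/K[0,0]*D,(v-K[1,2])/K[1,1]*D,D],-1)@M.T+t
    return P[(D>0.2)].reshape(-1,3),c,o
def box(P,c,r,z0,z1): return P[(np.hypot(*(P[:,:2]-c).T)<r)&(P[:,2]>z0)&(P[:,2]<z1)]
P,c,o=cloud("w2");P3,c3,o3=cloud("w3");P1,c1,o1=cloud("w1")
u=np.array([.09,.996])
for nm,Q,cc in [("SL",P,(.66,.158)),("SR",P3,(.638,-.148))]:
    S=box(Q,np.array(cc),.05,.112,.16); print(nm,len(S),S.min(0),S.max(0))
    T=S[S[:,2]>np.percentile(S[:,2],97)-.006]
    print(" top",len(T),T.mean(0),"fit y=ax+b",np.polyfit(T[:,0],T[:,1],1))
    for x0 in np.arange(S[:,0].min(),S[:,0].max(),.006):
        k=S[(S[:,0]>=x0)&(S[:,0]<x0+.006)]
        if len(k)>2: print("  x%.3f n%d zmax %.4f y %.4f %.4f %.4f"%(x0+.003,len(k),k[:,2].max(),k[:,1].min(),np.median(k[:,1]),k[:,1].max()))
D=box(P3,np.array([.594,-.223]),.035,.108,.135); m=D[:,:2].mean(0); w=np.linalg.svd(D[:,:2]-m,full_matrices=False)
print("dial",len(D),m,"midrange",(D.min(0)+D.max(0))/2,w[1],w[2][0])
for nm,Q in [("w1",P1),("w2",P),("w3",P3)]:
    S=Q[(Q[:,2]>.03)&(Q[:,2]<.06)&(abs(Q[:,0]-.47)<.05)&(Q[:,1]<.2)&(Q[:,1]>-.18)]
    a=np.polyfit(S[:,1],S[:,0],1); print(nm,len(S),"axis x=a y+b",a, "zmax",S[:,2].max())
    for y0 in np.arange(-.18,.2,.004):
        k=S[(S[:,1]>=y0)&(S[:,1]<y0+.004)]
        if len(k)>2: print("%.3f:%.3f/%.3f/%d"%(y0+.002,k[:,2].max(),np.ptp(k[:,0]),len(k)),end=" ")
    print()
def obs(c,rc): return ray(c,rc)
print("mid tri",tri([obs(c1,o1["spit_mid"][0]),obs(c,o["spit_mid"][0])]), at_z(c1,o1["spit_mid"][0],.032),at_z(c,o["spit_mid"][0],.032))
print("right tri",tri([obs(c1,o1["spit_right"][0]),obs(c3,o3["spit_right"][0])]),at_z(c3,o3["spit_right"][0],.032),at_z(c1,o1["spit_right"][0],.032),"left",at_z(c,o["spit_left"][0],.032))
print("SL",at_z(c,o["saddle_left"][0],.125),"SR",at_z(c3,o3["saddle_right"][0],.125),"dial",at_z(c3,o3["dial_grip"][0],.12))
E
python3 pc.py
```

```text
SL 686 [0.6266 0.1495 0.1124] [0.6923 0.159  0.1387]
 top 345 [0.6593 0.1541 0.1356] fit y=ax+b [-0.0568  0.1916]
  x0.630 n67 zmax 0.1387 y 0.1528 0.1560 0.1590
  x0.636 n65 zmax 0.1383 y 0.1525 0.1559 0.1586
  x0.642 n71 zmax 0.1364 y 0.1521 0.1555 0.1583
  x0.648 n62 zmax 0.1300 y 0.1519 0.1549 0.1579
  x0.654 n58 zmax 0.1247 y 0.1513 0.1546 0.1575
  x0.660 n50 zmax 0.1186 y 0.1514 0.1540 0.1569
  x0.666 n57 zmax 0.1253 y 0.1510 0.1537 0.1568
  x0.672 n61 zmax 0.1308 y 0.1508 0.1539 0.1564
  x0.678 n64 zmax 0.1369 y 0.1497 0.1531 0.1561
  x0.684 n65 zmax 0.1384 y 0.1497 0.1528 0.1557
  x0.690 n66 zmax 0.1380 y 0.1495 0.1528 0.1554
SR 842 [ 0.6082 -0.15    0.1122] [ 0.6744 -0.1403  0.1386]
 top 319 [ 0.6411 -0.145   0.1355] fit y=ax+b [-0.0598 -0.1067]
  x0.611 n87 zmax 0.1386 y -0.1466 -0.1410 -0.1403
  x0.617 n88 zmax 0.1385 y -0.1469 -0.1424 -0.1406
  x0.623 n84 zmax 0.1364 y -0.1474 -0.1425 -0.1409
  x0.629 n72 zmax 0.1315 y -0.1477 -0.1430 -0.1413
  x0.635 n57 zmax 0.1247 y -0.1480 -0.1444 -0.1417
  x0.641 n51 zmax 0.1189 y -0.1485 -0.1446 -0.1421
  x0.647 n62 zmax 0.1254 y -0
[... 4509 characters left out ...]
8:0.053/0.038/152 -0.054:0.053/0.036/166 -0.050:0.053/0.035/160 -0.046:0.053/0.036/173 -0.042:0.053/0.037/162 -0.038:0.053/0.037/166 -0.034:0.054/0.038/178 -0.030:0.052/0.037/164 -0.026:0.054/0.037/182 -0.022:0.052/0.037/169 -0.018:0.053/0.037/192 -0.014:0.053/0.035/152 -0.010:0.050/0.030/65 -0.006:0.038/0.010/43 -0.002:0.038/0.010/51 0.002:0.039/0.010/45 0.006:0.039/0.009/51 0.010:0.039/0.010/53 0.014:0.039/0.010/28 
mid tri [0.4689 0.0258 0.0357] [0.4689 0.0246 0.032 ] [0.467  0.0248 0.032 ]
right tri [ 0.4549 -0.1252  0.0342] [ 0.4556 -0.1245  0.032 ] [ 0.4534 -0.128   0.032 ] left [0.4874 0.1732 0.032 ]
SL [0.6587 0.1549 0.125 ] SR [ 0.6411 -0.1453  0.125 ] dial [ 0.5929 -0.223   0.12  ]
```

Converted, 0.0353 m / 0.3 = 0.1177, -0.0347 m / 0.3 = -0.1157.

```bash
cat > to.py <<'E'
from h import *
import sys
a=list(map(float,sys.argv[1:]));s=manip.state();M=q2R(s["tool_rot"])
d=M.T@(np.array(a[:3])-s["tool_pos"]);x=M[:,0]
print(s["time"],"pos",np.round(s["tool_pos"],4),"delta_tool",np.round(d,4),"yaw of tool x from +y (to +x)",round(np.arctan2(x[0],x[1]),4),"tilt",np.round(M[2,:2],4))
if len(a)>3: print("rz (tool)",round(a[3]-np.arctan2(x[0],x[1]),4))
print("F",np.round(s["contact_force"],2),"w",round(s["gripper_width"],3),"g",round(s["grasp_force"],1))
E
echo '[{"finger_gap":0.5, "xyz":[0.1177, -0.1157, 0]}, {"finger_gap":0.5, "xyz":[0.1177, -0.1157, 0]}, {"finger_gap":0.5, "xyz":[0.1177, -0.1157, 0]}, {"finger_gap":0.5, "xyz":[0.1177, -0.1157, 0]}, {"finger_gap":0.5, "xyz":[0.1177, -0.1157, 0]}]' > path.dat && python3 -m crank path.dat | head -1
echo '[{"finger_gap":0.5, "xyz":[0, 0, 0.1667]}, {"finger_gap":0.5, "xyz":[0, 0, 0.1667]}, {"finger_gap":0.5, "xyz":[0, 0, 0.1]}, {"finger_gap":0.5}, {"finger_gap":0.5}]' > path.dat && python3 -m crank path.dat | head -1
python3 to.py .4706 .0322 .0365 .105; python3 w.py w4 spit_mid
python3 - <<'E'
from h import *
import pickle
c,im,D,o=pickle.load(open("w4.pkl","rb"));K,t,M=c
v,u=np.mgrid[:400,:640];P=np.stack([(u-K[0,2])/K[0,0]*D,(v-K[1,2])/K[1,1]*D,D],-1)@M.T+t
m=(D>.1)&(P[...,2]>.033)&(P[...,2]<.041)&(abs(P[...,0]-.47)<.02)&(P[...,1]>-.004)&(P[...,1]<.058)
Q=P[m]; print(len(Q),np.polyfit(Q[:,1],Q[:,0],1),Q.mean(0), np.polyval(np.polyfit(Q[:,1],Q[:,0],1),.0322), c[1])
m=(D>.1)&(P[...,2]>.03)&(P[...,2]<.06)&(abs(P[...,0]-.47)<.05)
Q=P[m]
for y0 in np.arange(-.02,.075,.002):
  k=Q[(Q[:,1]>=y0)&(Q[:,1]<y0+.002)]
  if len(k): print("%.3f:%.3f/%.3f"%(y0+.001,k[:,2].max(),np.ptp(k[:,0])),end=" ")
E
```

```text
time: 5.78
time: 6.4
6.4 pos [0.472  0.0359 0.172 ] delta_tool [-0.0038 -0.0014  0.1355] yaw of tool x from +y (to +x) 0.0946 tilt [0.0001 0.0025]
rz (tool) 0.0104
F [ 0.88 -0.25  0.04] w 0.499 g 0.0
6.4 [0.472  0.0359 0.172 ] 
 [[ 0.0945  0.9955  0.0025]
 [ 0.9955 -0.0945 -0.0002]
 [ 0.0001  0.0025 -1.    ]]
[0.4798 0.1198 0.2959] [-0.0286 -0.3261 -0.9449]
spit_mid 0.84 [206.3 314. ] [0.4687 0.0252 0.037 ]
909 [0.10493285 0.4681568 ] [0.47113573 0.02838894 0.0361522 ] 0.4715356348188332 [0.4798293  0.11980291 0.29590423]
-0.019:0.052/0.038 -0.017:0.053/0.036 -0.015:0.053/0.038 -0.013:0.052/0.038 -0.011:0.051/0.034 -0.009:0.049/0.026 -0.007:0.038/0.014 -0.005:0.038/0.009 -0.003:0.038/0.009 -0.001:0.038/0.009 0.001:0.038/0.009 0.003:0.038/0.009 0.005:0.039/0.009 0.007:0.038/0.009 0.009:0.039/0.009 0.011:0.039/0.009 0.013:0.038/0.009 0.015:0.038/0.009 0.017:0.038/0.009 0.019:0.038/0.009 0.021:0.038/0.009 0.023:0.038/0.009 0.025:0.038/0.009 0.027:0.038/0.009 0.029:0.038/0.009 0.031:0.038/0.009 0.033:0.038/0.010 0.035:0.038/0.010 0.037:0.039/0.010 0.039:0.039/0.010 0.041:0.038/0.010 0.043:0.039/0.010 0.045:0.038/0.010 0.047:0.038/0.010 0.049:0.038/0.009 0.051:0.038/0.010 0.053:0.038/0.009 0.055:0.038/0.009 0.057:0.038/0.009 0.059:0.038/0.009 0.061:0.041/0.020 0.063:0.049/0.021 0.065:0.053/0.033 0.067:0.053/0.038 0.069:0.053/0.038 0.071:0.053/0.038 0.073:0.051/0.038 0.075:0.052/0.038
```

Converted, 0.045 m / 0.3 = 0.15, 0.025 m / 0.3 = 0.0833, 0.0104 rad / 4 = 0.0026.

```bash

echo '[{"finger_gap":0.5, "xyz":[-0.0133, -0.0027, 0.15], "turn_vec":[0, 0, 0.0026]}, {"finger_gap":0.5, "xyz":[0, 0, 0.15]}, {"finger_gap":0.5, "xyz":[0, 0, 0.0833]}, {"finger_gap":0.5}, {"finger_gap":0.5}]' > path.dat && python3 -m crank path.dat
python3 to.py .4712 .0322 .0365 .105
```

```text
time: 7.12
tool_pos: [0.4718, 0.0312, 0.0575]
tool_rot: [0.001, 0.744, 0.669, 0.001]
contact_force: [-0.2, 0.2, 1.0]
gripper_width: 0.5
grasp_force: 0.0
7.125 pos [0.4718 0.0312 0.0575] delta_tool [ 0.0009 -0.0007  0.021 ] yaw of tool x from +y (to +x) 0.1064 tilt [0.0001 0.0035]
rz (tool) -0.0014
F [-0.2   0.16  1.  ] w 0.5 g 0.0
```

Converted, 0.012 m / 0.3 = 0.04, 0.009 m / 0.3 = 0.03.

```bash

echo '[{"finger_gap":0.5, "xyz":[0.0033, 0, 0.04]}, {"finger_gap":0.5, "xyz":[0, 0, 0.03]}, {"finger_gap":0.5}, {"finger_gap":0}, {"finger_gap":0}]' > path.dat && python3 -m crank path.dat
echo '[{"finger_gap":0}, {"finger_gap":0}, {"finger_gap":0}]' > path.dat && python3 -m crank path.dat
python3 to.py .4712 .0322 .0365 .105
```

```text
time: 7.75
tool_pos: [0.4706, 0.0323, 0.0348]
tool_rot: [0.0, 0.744, 0.669, 0.0]
contact_force: [0.7, -0.2, -1.5]
gripper_width: 0.088
grasp_force: 59.8
time: 8.12
tool_pos: [0.4706, 0.0323, 0.0348]
tool_rot: [0.0, 0.744, 0.669, 0.0]
contact_force: [0.4, -0.5, 2.0]
gripper_width: 0.093
grasp_force: 58.5
8.125 pos [0.4706 0.0323 0.0348] delta_tool [-0.      0.0006 -0.0017] yaw of tool x from +y (to +x) 0.1064 tilt [-0.      0.0011]
rz (tool) -0.0014
F [ 0.4  -0.54  1.98] w 0.093 g 58.5
```

Converted, -0.045 m / 0.3 = -0.15, -0.03 m / 0.3 = -0.1.

```bash

echo '[{"finger_gap":0, "xyz":[0, 0, -0.0333]}, {"finger_gap":0, "xyz":[0, 0, -0.1]}, {"finger_gap":0, "xyz":[0, 0, -0.15]}, {"finger_gap":0, "xyz":[0, 0, -0.15]}, {"finger_gap":0, "xyz":[0, 0, -0.1]}]' > path.dat && python3 -m crank path.dat
echo '[{"finger_gap":0}, {"finger_gap":0}]' > path.dat && python3 -m crank path.dat|head -2
python3 to.py .6511 .0102 .195 .0617; python3 w.py w5 spit_right
cat > rod.py <<'E'
from h import *
import pickle,sys
np.set_printoptions(precision=4,suppress=True)
c,im,D,o=pickle.load(open(sys.argv[1]+".pkl","rb"));K,t,M=c
s=manip.state();T=q2R(s["tool_rot"])
v,u=np.mgrid[:400,:640];P=np.stack([(u-K[0,2])/K[0,0]*D,(v-K[1,2])/K[1,1]*D,D],-1)@M.T+t
Q=(P[(D>.1)]-s["tool_pos"])@T   # tool frame
Q=Q[(abs(Q[:,1])<.03)&(Q[:,2]<.035)&(Q[:,2]>-.03)]
for x0 in np.arange(-.215,.2,.005):
  k=Q[(Q[:,0]>=x0)&(Q[:,0]<x0+.005)]
  if len(k)>3: print("%.3f: top %.4f w %.3f yc %.4f n%d"%(x0+.0025,k[:,2].min(),np.ptp(k[:,1]),(k[:,1].min()+k[:,1].max())/2,len(k)))
E
python3 rod.py w5
```

```text
time: 8.75
tool_pos: [0.4696, 0.0324, 0.1955]
tool_rot: [-0.0, 0.744, 0.668, -0.0]
contact_force: [0.8, 0.7, -5.8]
gripper_width: 0.092
grasp_force: 59.0
time: 9.0
tool_pos: [0.4685, 0.0325, 0.1917]
9.0 pos [0.4685 0.0325 0.1917] delta_tool [-0.0027  0.1839 -0.0041] yaw of tool x from +y (to +x) 0.1064 tilt [-0.0001 -0.0045]
rz (tool) -0.0447
F [-0.01 -0.04 -7.39] w 0.086 g 59.1
9.0 [0.4685 0.0325 0.1917] 
 [[ 0.1062  0.9943 -0.0044]
 [ 0.9943 -0.1062  0.0003]
 [-0.0001 -0.0045 -1.    ]]
[0.4782 0.1162 0.3155] [-0.039  -0.3253 -0.9448]
-0.042: top -0.0083 w 0.016 yc 0.0003 n744
-0.037: top -0.0051 w 0.012 yc 0.0013 n194
-0.032: top -0.0044 w 0.009 yc 0.0003 n205
-0.027: top -0.0044 w 0.009 yc 0.0002 n183
-0.022: top -0.0039 w 0.008 yc 0.0003 n189
-0.017: top -0.0037 w 0.008 yc 0.0003 n181
-0.012: top -0.0281 w 0.012 yc 0.0002 n216
-0.007: top -0.0300 w 0.014 yc 0.0002 n407
-0.002: top -0.0300 w 0.014 yc 0.0002 n450
0.003: top -0.0299 w 0.013 yc 0.0002 n446
0.008: top -0.0300 w 0.050 yc 0.0002 n2017
0.013: top -0.0300 w 0.060 yc -0.0000 n2965
0.018: top -0.0040 w 0.009 yc 0.0003 n281
0.023: top -0.0039 w 0.010 yc 0.0001 n276
0.028: top -0.0033 w 0.008 yc 0.0005 n28
0.033: top -0.0179 w 0.038 yc 0.0003 n486
0.038: top -0.0187 w 0.039 yc 0.0003 n1542
0.043: top -0.0189 w 0.039 yc 0.0002 n1112
0.048: top -0.0186 w 0.039 yc -0.0000 n1731
0.053: top -0.0186 w 0.039 yc 0.0000 n1189
0.058: top -0.0194 w 0.039 yc -0.0001 n1690
0.063: top -0.0189 w 0.039 yc 0.0002 n1479
0.068: top -0.0180 w 0.039 yc 0.0001 n1697
0.073: top -0.0187 w 0.039 yc 0.0002 n1765
0.078: top -0.0179 w 0.039 yc 0.0000 n1789
0.083: top -0.0192 w 0.040 yc 0.0001 n1886
0.088: top -0.0171 w 0.039 yc 0.0001 n1973
0.093: top -0.0163 w 0.039 yc 0.0000 n1599
0.098: top -0.0145 w 0.040 yc -0.0000 n1353
0.103: top -0.0127 w 0.039 yc 0.0000 n699
0.108: top -0.0110 w 0.040 yc 0.0001 n348
```

View pics/w5.png

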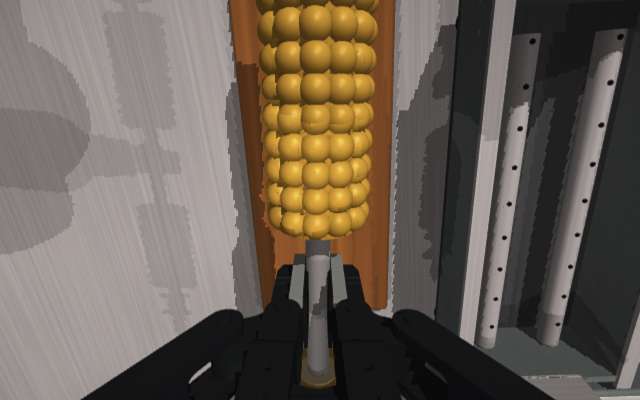

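Wrist view: the rod is centred between the pads (column 317) and the near cob starts just past the fingers at row 235. The grip is good and the spit is level. Now over the notches.

Converted, 0.045 m / 0.3 = 0.15, 0.041 m / 0.3 = 0.1367.

```bash

echo '[{"finger_gap":0, "xyz":[0, 0.0667, 0]}, {"finger_gap":0, "xyz":[-0.0033, 0.1367, -0.0067]}, {"finger_gap":0, "xyz":[-0.0033, 0.15, -0.0067]}, {"finger_gap":0, "xyz":[-0.0033, 0.15, 0]}, {"finger_gap":0, "xyz":[0, 0.11, 0]}]' > path.dat && python3 -m crank path.dat|head -1
echo '[{"finger_gap":0, "turn_vec":[0, 0, -0.0055]}, {"finger_gap":0, "turn_vec":[0, 0, -0.0055]}, {"finger_gap":0}, {"finger_gap":0}, {"finger_gap":0}]' > path.dat && python3 -m crank path.dat|head -1
python3 to.py .6511 .0102 .1278 .0617
```

```text
time: 9.72
time: 10.35
10.35 pos [0.6525 0.0099 0.1986] delta_tool [ 0.0002 -0.0014  0.0708] yaw of tool x from +y (to +x) 0.0624 tilt [-0.      0.0003]
rz (tool) -0.0007
F [-0.46 -1.49 -5.61] w 0.09 g 59.7
```

Converted, 0.02 m / 0.3 = 0.0667, 0.015 m / 0.3 = 0.05.

```bash

echo '[{"finger_gap":0, "xyz":[0, -0.0047, 0.0333]}, {"finger_gap":0, "xyz":[0, 0, 0.0667]}, {"finger_gap":0, "xyz":[0, 0, 0.05]}, {"finger_gap":0}, {"finger_gap":0}]' > path.dat && python3 -m crank path.dat|head -1
python3 to.py .6511 .0102 .1278 .0617
python3 - <<'E'
from h import *
for n in ["side","top"]:
    c=cam(n); im,D=manip.grab_frame(n)
    if n=="side": cv2.imwrite("pics/side1.png",cv2.resize(im[130:290,270:470,::-1],(800,600),interpolation=cv2.INTER_CUBIC))
    z=manip.state()["tool_pos"][2]-.0025
    for q in ["spit_left","spit_right"]:
        for x in manip.mark_of(n,q)[:1]: print(n,q,round(x["conf"],2),np.round(x["centre"],1),at_z(c,x["centre"],z).round(4))
    for X in [(.6600,.1541,.125),(.6415,-.1453,.125)]: print(proj(c,X).round(1))
E
```

```text
time: 10.98
10.975 pos [0.6516 0.0099 0.1533] delta_tool [ 0.0003 -0.0005  0.0255] yaw of tool x from +y (to +x) 0.0624 tilt [0.     0.0001]
rz (tool) -0.0007
F [ 0.32 -0.22 -6.08] w 0.088 g 59.7
side spit_left 0.77 [159.6 350.8] [0.6613 0.1529 0.1515]
side spit_right 0.59 [216.3 376.3] [ 0.6443 -0.1403  0.1515]
[350.  164.7]
[375.4 222.8]
top spit_left 0.93 [149.6 261.9] [0.6572 0.1593 0.1519]
top spit_right 0.74 [154.9 374. ] [ 0.6414 -0.1508  0.1519]
[265.1 150.3]
[370.6 156.5]
```

View pics/side1.png

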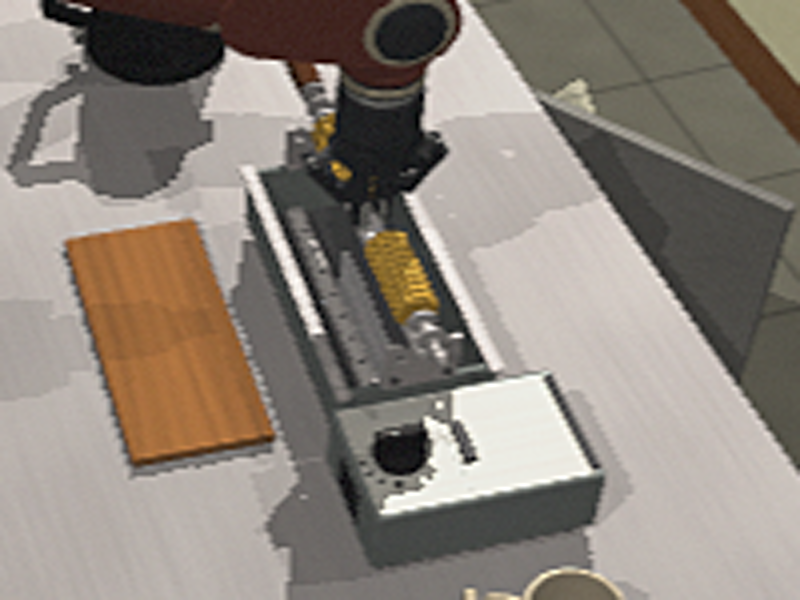

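The side view has both bushings above their notches. The right one is at crop pixel (430,325), just over the plate. Lowering gently.

Converted, 0.008 m / 0.3 = 0.0267, 0.007 m / 0.3 = 0.0233.

```bash

echo '[{"finger_gap":0, "xyz":[0, 0, 0.0267]}, {"finger_gap":0, "xyz":[0, 0, 0.0233]}, {"finger_gap":0, "xyz":[0, 0, 0.0167]}, {"finger_gap":0}, {"finger_gap":0}]' > path.dat && python3 -m crank path.dat|sed -n '1,2p;4p'
echo '[{"finger_gap":0, "xyz":[0, 0, 0.0067]}, {"finger_gap":0, "xyz":[0, 0, 0.0067]}, {"finger_gap":0}, {"finger_gap":0}]' > path.dat && python3 -m crank path.dat|sed -n '1,2p;4p'
python3 to.py .6511 .0102 .1278 .0617
```

```text
time: 11.9
tool_pos: [0.6515, 0.0099, 0.1334]
contact_force: [0.2, -0.1, -5.7]
time: 12.4
tool_pos: [0.6513, 0.0099, 0.1293]
contact_force: [0.3, 0.8, -5.9]
12.4 pos [0.6513 0.0099 0.1293] delta_tool [ 0.0003 -0.0002  0.0015] yaw of tool x from +y (to +x) 0.0623 tilt [-0.     -0.0003]
rz (tool) -0.0006
F [ 0.27  0.79 -5.91] w 0.089 g 59.7
```

Converted, 0.0015 m / 0.3 = 0.005.

```bash

echo '[{"finger_gap":0, "xyz":[0, 0, 0.005]}, {"finger_gap":0}, {"finger_gap":0}]' > path.dat && python3 -m crank path.dat|sed -n '1,2p;4p'
echo '[{"finger_gap":0, "xyz":[0, 0, 0.005]}, {"finger_gap":0}, {"finger_gap":0}]' > path.dat && python3 -m crank path.dat|sed -n '1,2p;4p'
```

```text
time: 12.78
tool_pos: [0.6516, 0.0099, 0.1286]
contact_force: [-3.3, -0.0, -1.0]
time: 13.15
tool_pos: [0.6516, 0.0099, 0.1284]
contact_force: [-6.7, 0.1, 6.0]
```

Converted, -0.06 m / 0.3 = -0.2, -0.03 m / 0.3 = -0.1.

```bash

echo '[{"finger_gap":0.4}, {"finger_gap":0.4}, {"finger_gap":0.4}, {"finger_gap":0.4}]' > path.dat && python3 -m crank path.dat
echo '[{"finger_gap":0.4, "xyz":[0, 0, -0.1]}, {"finger_gap":0.4, "xyz":[0, 0, -0.2]}, {"finger_gap":0.4, "xyz":[0, 0, -0.2]}, {"finger_gap":0.4, "xyz":[0.1, 0, 0]}, {"finger_gap":0.4}]' > path.dat && python3 -m crank path.dat|head -2
python3 w.py w6 spit_left spit_right
python3 -c "
import runpy;from h import *
" ; python3 to.py .594 -.223 .25 .0617
```

```text
time: 13.65
tool_pos: [0.6515, 0.0099, 0.1263]
tool_rot: [0.0, 0.729, 0.685, 0.0]
contact_force: [0.5, 0.0, 0.4]
gripper_width: 0.398
grasp_force: 0.0
time: 14.28
tool_pos: [0.6536, 0.0411, 0.2775]
14.275 [0.6536 0.0411 0.2775] 
 [[ 0.0603  0.9982  0.002 ]
 [ 0.9982 -0.0603  0.0001]
 [ 0.0002  0.002  -1.    ]]
[0.6586 0.1252 0.4013] [-0.018  -0.3268 -0.9449]
spit_left 0.66 [ 40.1 315.2] [0.6592 0.1516 0.1321]
spit_right 0.68 [367.5 315.6] [ 0.641  -0.1421  0.1324]
14.425 pos [0.6528 0.0394 0.2749] delta_tool [-0.2655 -0.0422  0.0251] yaw of tool x from +y (to +x) 0.0626 tilt [-0.0005 -0.0022]
rz (tool) -0.0009
F [0.35 0.17 0.07] w 0.4 g 0.0
```

```bash
python3 - <<'E'
from h import *
import pickle
c,im,D,o=pickle.load(open("w6.pkl","rb"));K,t,M=c
v,u=np.mgrid[:400,:640];P=np.stack([(u-K[0,2])/K[0,0]*D,(v-K[1,2])/K[1,1]*D,D],-1)@M.T+t
P=P[(D>.15)&(P[...,2]<.16)&(P[...,2]>.11)]-[.65075,.0044,0]
y=np.array([.0617,.9981,0]);x=np.array([.9981,-.0617,0])
Y=P@y;X=P@x;Z=P[:,2]
for s in (-1,1):
  for y0 in np.arange(s*.15-.018,s*.15+.018,.002):
    k=(Y>=y0)&(Y<y0+.002)&(abs(X)<.016)
    if k.sum()>2: print("%.3f z %.4f w %.3f xc %.4f"%(y0+.001-s*.15,Z[k].max(),np.ptp(X[k]),(X[k].max()+X[k].min())/2))
  print()
E
cp pics/w6.png pics/w6v.png
```

```text
-0.013 z 0.1378 w 0.023 xc 0.0002
-0.011 z 0.1381 w 0.023 xc -0.0009
-0.009 z 0.1381 w 0.024 xc -0.0003
-0.007 z 0.1381 w 0.023 xc 0.0003
-0.005 z 0.1321 w 0.017 xc -0.0018
-0.003 z 0.1323 w 0.032 xc -0.0002
-0.001 z 0.1324 w 0.031 xc 0.0002
0.001 z 0.1328 w 0.031 xc -0.0002
0.003 z 0.1326 w 0.032 xc 0.0002
0.005 z 0.1290 w 0.030 xc -0.0003
0.007 z 0.1355 w 0.007 xc 0.0081
0.009 z 0.1386 w 0.024 xc -0.0003
0.011 z 0.1385 w 0.024 xc -0.0003
0.013 z 0.1389 w 0.024 xc -0.0003

-0.017 z 0.1312 w 0.010 xc -0.0005
-0.015 z 0.1311 w 0.010 xc -0.0005
-0.013 z 0.1387 w 0.024 xc -0.0005
-0.011 z 0.1390 w 0.025 xc -0.0010
-0.009 z 0.1386 w 0.025 xc -0.0010
-0.007 z 0.1336 w 0.014 xc -0.0005
-0.005 z 0.1331 w 0.014 xc -0.0005
-0.003 z 0.1339 w 0.032 xc 0.0001
-0.001 z 0.1335 w 0.031 xc -0.0002
0.001 z 0.1336 w 0.031 xc -0.0001
0.003 z 0.1333 w 0.032 xc 0.0001
0.005 z 0.1336 w 0.014 xc -0.0005
0.007 z 0.1380 w 0.024 xc -0.0009
0.009 z 0.1387 w 0.025 xc -0.0004
0.011 z 0.1395 w 0.025 xc -0.0005
0.013 z 0.1381 w 0.024 xc -0.0009
0.015 z 0.1311 w 0.009 xc -0.0005
0.017 z 0.1311 w 0.009 xc -0.0005
```

View pics/w6v.png

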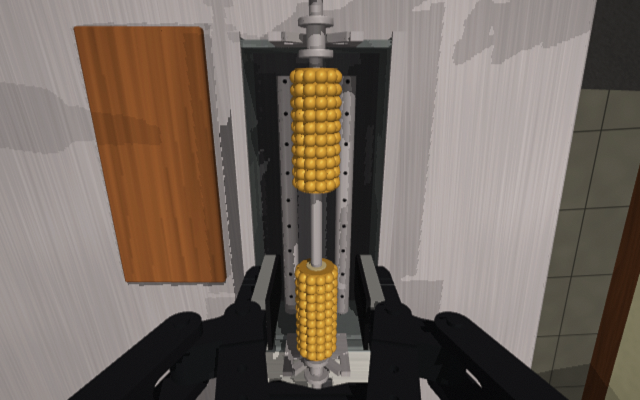

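The wrist view confirms both bushings straddle their plates (flanges either side at rows ~20–55 and ~340–375). The cloud puts both within 1.5 mm and level. Next, the dial.

The rows are not in the units I measure in: shifts go in shares of 0.3 m and turns go in shares of 4 rad. I convert before sending: -0.05 m / 0.3 = -0.1667, -0.04 m / 0.3 = -0.1333.

```bash

echo '[{"finger_gap":0.4, "xyz":[-0.1667, -0.0267, 0]}, {"finger_gap":0.4, "xyz":[-0.1667, -0.0267, 0]}, {"finger_gap":0.4, "xyz":[-0.1667, -0.0267, 0]}, {"finger_gap":0.4, "xyz":[-0.1667, -0.0267, 0]}, {"finger_gap":0.4, "xyz":[-0.1333, -0.0267, 0]}]' > path.dat && python3 -m crank path.dat|head -1
echo '[{"finger_gap":0.4, "xyz":[-0.0667, -0.0067, 0]}, {"finger_gap":0.4}, {"finger_gap":0.4}]' > path.dat && python3 -m crank path.dat|head -1
python3 w.py w7 dial_grip spit_right saddle_right
python3 to.py .593 -.223 .115 .0617
python3 - <<'E'
from h import *
import pickle
np.set_printoptions(precision=4,suppress=True)
print(manip.state()["joint_pos"])
c,im,D,o=pickle.load(open("w7.pkl","rb"));K,t,M=c
v,u=np.mgrid[:400,:640];P=np.stack([(u-K[0,2])/K[0,0]*D,(v-K[1,2])/K[1,1]*D,D],-1)@M.T+t
Q=P[(D>.1)&(P[...,2]>.117)&(P[...,2]<.125)&(np.hypot(P[...,0]-.593,P[...,1]+.223)<.035)]
r=cv2.minAreaRect((Q[:,:2]*1000).astype(np.float32)); print(len(Q),r,Q.mean(0))
print([at_z(c,x,.12) for x in o["dial_grip"]])
cv2.imwrite("pics/w7v.png",cv2.resize(im[100:400,120:520,::-1],(800,600)))
E
```

```text
time: 15.05
time: 15.42
15.425 [ 0.5954 -0.216   0.276 ] 
 [[ 0.0615  0.9981 -0.0003]
 [ 0.9981 -0.0615  0.0009]
 [ 0.0008 -0.0004 -1.    ]]
[ 0.6008 -0.132   0.3999] [-0.0205 -0.3261 -0.9451]
dial_grip 0.63 [195.5 314.8] [ 0.5927 -0.2245  0.1201]
spit_right 0.74 [ 96.7 369.3] [ 0.6384 -0.1462  0.1311]
saddle_right 0.92 [ 92.  369.2] [ 0.6382 -0.1428  0.1322]
15.625 pos [ 0.5955 -0.2159  0.2763] delta_tool [-0.0073 -0.002   0.1613] yaw of tool x from +y (to +x) 0.0607 tilt [0.0002 0.    ]
rz (tool) 0.001
F [0.39 0.69 0.06] w 0.401 g 0.0
[-0.4653  0.0584  1.5638  0.0002  1.5195 -0.4046]
732 ((591.43603515625, -224.4220733642578), (13.442280769348145, 43.86655807495117), 88.05093383789062) [ 0.5914 -0.2236  0.1202]
[array([ 0.5927, -0.2246,  0.12  ])]
```

View pics/w7v.png

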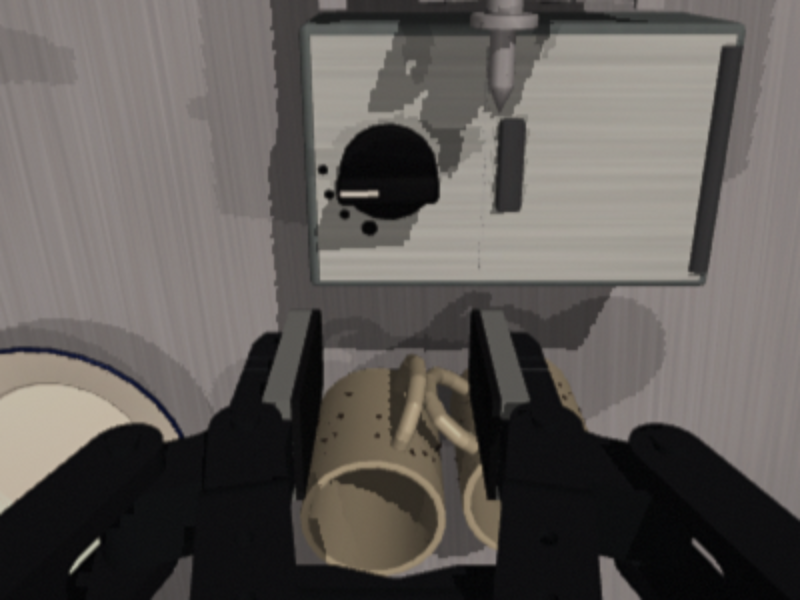

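The dial's pointer line faces the robot (crop 340–380,193) and its bar is along world x. The fingers currently close along x, so I turn the tool +90° before gripping.

Converted, -0.0085 m / 0.3 = -0.0283, -0.0035 m / 0.3 = -0.0117, 0.1747 rad / 4 = 0.0437.

```bash

echo '[{"finger_gap":0.4, "xyz":[-0.0283, -0.0117, 0], "turn_vec":[0, 0, 0.0437]}, {"finger_gap":0.4, "turn_vec":[0, 0, 0.0437]}, {"finger_gap":0.4, "turn_vec":[0, 0, 0.0437]}, {"finger_gap":0.4, "turn_vec":[0, 0, 0.0437]}, {"finger_gap":0.4, "turn_vec":[0, 0, 0.0437]}]' > path.dat && python3 -m crank path.dat|head -1
echo '[{"finger_gap":0.4, "turn_vec":[0, 0, 0.0437]}, {"finger_gap":0.4, "turn_vec":[0, 0, 0.0437]}, {"finger_gap":0.4, "turn_vec":[0, 0, 0.0437]}, {"finger_gap":0.4, "turn_vec":[0, 0, 0.0437]}, {"finger_gap":0.4}]' > path.dat && python3 -m crank path.dat|head -1
echo '[{"finger_gap":0.4, "xyz":[0, 0, 0.1333]}, {"finger_gap":0.4, "xyz":[0, 0, 0.1333]}, {"finger_gap":0.4, "xyz":[0, 0, 0.1]}, {"finger_gap":0.4}, {"finger_gap":0.4}]' > path.dat && python3 -m crank path.dat|head -1
python3 to.py .5915 -.2242 .115 1.6325
```

```text
time: 16.25
time: 16.88
time: 17.5
17.5 pos [ 0.5919 -0.2255  0.168 ] delta_tool [-0.0006 -0.0013  0.053 ] yaw of tool x from +y (to +x) 1.6331 tilt [0.002  0.0009]
rz (tool) -0.0006
F [ 0.21 -0.02  0.79] w 0.402 g 0.0
```

Converted, 0.02 m / 0.3 = 0.0667, 0.01 m / 0.3 = 0.0333.

```bash

echo '[{"finger_gap":0.4, "xyz":[-0.002, -0.0043, 0.0667]}, {"finger_gap":0.4, "xyz":[0, 0, 0.0667]}, {"finger_gap":0.4, "xyz":[0, 0, 0.0333]}, {"finger_gap":0.4, "xyz":[0, 0, 0.0067]}, {"finger_gap":0.4}]' > path.dat && python3 -m crank path.dat|sed -n '1,2p;4p'
python3 to.py .5915 -.2242 .115 1.6325
```

```text
time: 18.12
tool_pos: [0.5906, -0.2241, 0.1143]
contact_force: [-0.5, -0.5, 1.2]
18.125 pos [ 0.5906 -0.2241  0.1143] delta_tool [ 0.0009  0.0001 -0.0007] yaw of tool x from +y (to +x) 1.6347 tilt [-0.  0.]
rz (tool) -0.0022
F [-0.5  -0.47  1.15] w 0.396 g 0.0
```

Converted, 0.0009 m / 0.3 = 0.003, -0.0005 m / 0.3 = -0.0017.

```bash

echo '[{"finger_gap":0, "xyz":[0.003, 0, -0.0017]}, {"finger_gap":0}, {"finger_gap":0}, {"finger_gap":0}]' > path.dat && python3 -m crank path.dat
echo '[{"finger_gap":0, "turn_vec":[0, 0, -0.03]}, {"finger_gap":0, "turn_vec":[0, 0, -0.03]}, {"finger_gap":0, "turn_vec":[0, 0, -0.03]}, {"finger_gap":0, "turn_vec":[0, 0, -0.03]}, {"finger_gap":0}]' > path.dat && python3 -m crank path.dat
python3 to.py .5915 -.2242 .115 1.6325
```

```text
time: 18.62
tool_pos: [0.5919, -0.2245, 0.1156]
tool_rot: [0.001, 0.999, -0.032, 0.001]
contact_force: [-1.2, -2.0, 3.2]
gripper_width: 0.14
grasp_force: 61.1
time: 19.25
tool_pos: [0.5918, -0.2243, 0.1156]
tool_rot: [0.0, 0.979, 0.206, 0.0]
contact_force: [-0.9, -1.0, 4.2]
gripper_width: 0.135
grasp_force: 61.3
19.25 pos [ 0.5918 -0.2243  0.1156] delta_tool [-0.0003 -0.0002  0.0006] yaw of tool x from +y (to +x) 1.1563 tilt [0.0006 0.0008]
rz (tool) 0.4762
F [-0.93 -1.01  4.23] w 0.135 g 61.3
```

Converted, -0.13 rad / 4 = -0.0325.

```bash

echo '[{"finger_gap":0, "turn_vec":[0, 0, -0.0325]}, {"finger_gap":0, "turn_vec":[0, 0, -0.0325]}, {"finger_gap":0, "turn_vec":[0, 0, -0.0325]}, {"finger_gap":0, "turn_vec":[0, 0, -0.0325]}, {"finger_gap":0, "turn_vec":[0, 0, -0.0325]}]' > path.dat && python3 -m crank path.dat
echo '[{"finger_gap":0, "turn_vec":[0, 0, -0.0325]}, {"finger_gap":0, "turn_vec":[0, 0, -0.005]}, {"finger_gap":0}, {"finger_gap":0}]' > path.dat && python3 -m crank path.dat
python3 to.py .5915 -.2242 .115 0.353; python3 -c "
from h import *;s=manip.state();print(s['ft_torque'],s['joint_efforts'])"
```

```text
time: 19.88
tool_pos: [0.5916, -0.2241, 0.1156]
tool_rot: [0.0, 0.861, 0.509, 0.0]
contact_force: [-1.5, 0.3, 5.4]
gripper_width: 0.141
grasp_force: 61.3
time: 20.38
tool_pos: [0.5916, -0.2241, 0.1156]
tool_rot: [-0.0, 0.822, 0.57, 0.0]
contact_force: [-2.2, -0.3, 6.8]
gripper_width: 0.139
grasp_force: 61.5
20.375 pos [ 0.5916 -0.2241  0.1156] delta_tool [-0.0002 -0.      0.0006] yaw of tool x from +y (to +x) 0.3575 tilt [0.0001 0.    ]
rz (tool) -0.0045
F [-2.23 -0.3   6.81] w 0.139 g 61.5
[-0.02354587  0.4072515  -0.16553464] [  0.83764628 -38.92376304 -31.99185491   0.25896971  -0.52780593
  -0.18062496]
```

Converted, -0.02 rad / 4 = -0.005.

```bash

echo '[{"finger_gap":0, "turn_vec":[0, 0, -0.005]}, {"finger_gap":0, "turn_vec":[0, 0, -0.005]}, {"finger_gap":0}, {"finger_gap":0}, {"finger_gap":0}]' > path.dat && python3 -m crank path.dat
python3 to.py .5915 -.2242 .115 0.353; python3 -c "
from h import *;s=manip.state();print(s['ft_torque'],s['joint_efforts'])"
python3 w.py w8 spit_right spit_left dial_grip
```

```text
time: 21.0
tool_pos: [0.5915, -0.2241, 0.1156]
tool_rot: [-0.0, 0.811, 0.585, 0.0]
contact_force: [-2.9, -0.0, 5.3]
gripper_width: 0.137
grasp_force: 62.3
21.0 pos [ 0.5915 -0.2241  0.1156] delta_tool [-0.0001  0.      0.0006] yaw of tool x from +y (to +x) 0.3203 tilt [0.0007 0.0001]
rz (tool) 0.0327
F [-2.87 -0.01  5.33] w 0.137 g 62.3
[-0.01172248  0.36482181 -1.04171304] [ 1.60023585e+00 -3.88767171e+01 -3.20088208e+01 -9.05551307e-03
 -5.58150429e-01 -1.02944087e+00]
21.0 [ 0.5915 -0.2241  0.1156] 
 [[ 0.3148  0.9491  0.0003]
 [ 0.9491 -0.3148  0.0007]
 [ 0.0007  0.0001 -1.    ]]
[ 0.6183 -0.1441  0.2395] [-0.1029 -0.3101 -0.9451]
spit_right 0.97 [ 60.8 390.1] [ 0.6398 -0.1459  0.1318]
dial_grip 0.83 [302.1 317.4] [ 0.5916 -0.2244  0.1209]
```

View pics/w8.png

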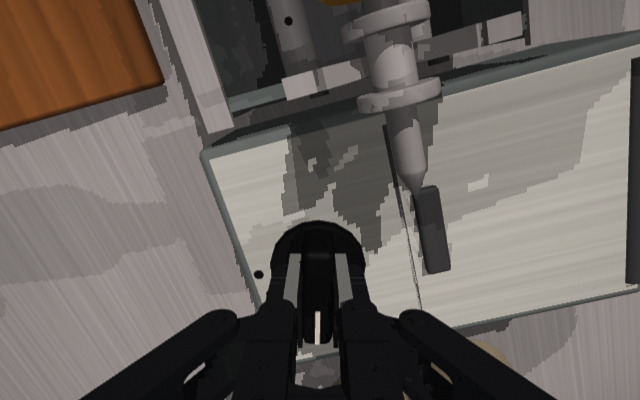

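The dial bar is vertical between the pads (pointer line at 317,325). The torque rose to 1.0 N m, so it is against the end stop, and the bushing still straddles its plate (390,60).

```bash
python3 -c "
from plant import manip
print(manip.job_done())"
```

```text
the job is handed in; nothing more can be done
None
```

The job is handed in (no verdict came back): the spit sits level in both V-notches, handle away from the dial, and the gripper is holding the dial against its end stop at the lighting position.

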